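Turn the tube mixer's rotor by its tyred wheel and load the tube

ROBOT

A 7-joint arm with a two-finger parallel gripper is mounted at the origin on a cart in front of the work surface, level with it; the furniture and walls round the work are solid. World frame = base frame: x ahead of the robot, y to its left, z up, the work surface at z = 0. Lengths are in m, angles in rad, forces in N, time in s.
With the tool pointing down it reaches from about 0.425 to 0.925 m from the base axis. Payload 6.8 kg.
Tool frame: the origin (TCP) lies on the centre line of the jaws, within the pads' length; the fingertips stand 17 mm ahead of it and the grasp point (between the pads) lies 2 mm behind it; z points along the fingers, x is the direction in which the jaws open and shut, and the axes are right-handed (so a half turn about z gives the same grasp; the last joint's range is limited). The gripper opens to 85 mm and grips with 20 to 120 N. Pads are 22 mm wide; open, the fingers measure 114 mm over their backs; the gripper's body (76 mm by 85 mm) begins 54 mm behind the grasp point. The pads swing forward as they close: fully open they stand 13 mm farther back than shut.
Start: joints at [-1.316, 0.477, 0.022, 1.555, -0.011, 1.109, -0.083], TCP at [0.24, 0.631, 0.248] pointing down, gripper open.
Joint ranges: [-2.96, 2.96], [-0.34, 2.1], [-1.41, 1.46], [0.24, 2.44], [-1.37, 4.51], [0.17, 1.92], [-2.96, 2.96]. Speed limits (rad/s): [2.39, 2.39, 3.14, 3.14, 3.14, 3.14, 3.14].

INTERFACE

Orientations are given as a rotation vector (axis times angle).
In Python, from bench import r gives the robot as it stands.
- The arm moves only by the tool arm_command, never from a script. Its argument "increments" is a list of rows, each a list of 3 entries, a list of its own where there are three numbers: the shift along the world's x, y, z in m, then the turn, a rotation vector about the world's x, y, z in rad, then the opening in per cent of the stroke, from 0 (shut) to 100 (fully open). A call has 1 to 10 rows; each row is the pose to reach, as a shift and turn from the pose commanded when the call began; what a row does not reach only later rows make up. A row lasts 1/10 s, in which the tool goes at most 50 mm and 8.59 degrees, less where a joint would pass 70% of its speed; a pose out of reach is approached as far as the arm can. A call with a gripper value outside its range is refused whole. The fingers move at their own pace and stop on an object; "newtons" is the grip in N (left out, the last holds). Time passes only in rows, so rows that repeat a pose let the fingers close. It gives the time, the measured TCP pose, the force and the opening at its end, in the units of the state.
- r.get_obs(): the state, without advancing time (a new reading comes with each control period).
- r.grab_frame(name): name is "side" or "top"; returns the picture (420x560x3 uint8, blue, green, red); there is no depth.
- r.camera_model(name): a dict with "camera_matrix" (3x3 intrinsics, pixels), "camera_from_world" (4x4, takes a point from world to camera coordinates). Camera axes: x right, y down, z forward; pixel columns grow to the right and rows downward; lengths in m; the calibration is good to about 2 mm. A picture is of the moment at which its call begins. camera_model takes no time and is no camera call.
- r.hand_in(): hands the job in, once; it reports no verdict.
The state is a dict: "clock": time; "joints": joint angles; "qvel": joint speeds; "tau": joint torques, N m; "tcp_pos": TCP position; "orientation": TCP orientation; "contact_force": force on the tool from outside, world axes, zero at the start; "moment": the same for the moment, N m; "grip_width": finger opening in m.
Only numpy, scipy, OpenCV 4.12 (cv2) and the standard library are available. Lean on these libraries where they do the work, as an engineer would, in place of code of your own. Each camera call takes 0.05 s, during which the arm holds its last target. There are 200 camera calls.

TASK

Load the sample tube into the tube mixer. The empty socket is turned away: roll the mixer's free-turning rubber-tyred wheel with light fingertip strokes on its rim, without pinching it or leaning on it, until the socket in the drum points straight up and stays there; then take the tube from the wire rack and put it, cap up, fully home in the socket and let go, with the socket still pointing straight up. Leave everything else where it stands.

Things in the scene. Friction and masses are not known exactly. Their poses are not given: they have to be found in the camera images.
- wheel_top (a point): Nominal highest point of the hand wheel's black tyre, mid-width, 175 mm above the bench (rim within 3 mm of it); fixed to the mixer, does not turn. z up, y along the level axle, x level and square to the axle (the way the rim's top moves). Tyre radius 70 mm, width 30 mm; axle 70 mm below this point. Moving the rim's top towards +x tips an upright socket towards +x.
- rotor: Wheel and drum, one part; origin on the axle, y along it, z towards the socket. Turns either way without end, drag 0.14 N m (2 N at the rim), stays where left. Its bearings are sprung: the axle sinks 1 mm per 6 N. The tyre runs up to 2.5 mm out of true, so the rim rises and falls as it turns: feel for it. A 6 to 10 N press turns it. Over 20 N harms it, so no pinching (grips squeeze 20 N or more).
- mixer: White stand fixed to the bench, 170 mm (x) x 150 mm (y), origin under its middle, axes as wheel_top's. A housing (top 161 mm above the bench) hides the tyre but for the 14 mm standing out of a top slot 92 mm long in x. The drive box beside it, on the +y side, is 110 mm high; the outer bearing stand, at the -y end, 123 mm.
- socket (a point): Centre of the mouth of the empty socket, the only hole in the metal drum's rim; z points out along the socket, y along the axle. Square hole 19 x 19 mm, 36 mm deep, flat floor. Drum: radius 52 mm, 40 mm wide, its middle 45 mm from the tyre's towards -y. Upright, the mouth is 157 mm above the bench; the housing stands 22 mm from its middle towards +y, the bearing stand 24 mm towards -y.
- tube_centre (a point): Centre of the only sample tube, half-way up; z towards its cap. 70 mm long, body 16 mm across, cap 18 mm across and 12 mm high (23 to 35 mm above this point), about 15 g. It stands upright on the bench in a cell of the wire rack; take it by the cap. Fully home in the upright socket, this point is 1 mm below the socket's mouth and 34 mm of the tube stands out.
- rack: Open wire tube rack, fixed to the bench: 46 x 107 mm, 38 mm high, cells 18 mm wide without a floor; origin at the middle of its underside, y along its length.
- dropper: amber dropper bottle with a black rubber bulb, 33 mm across, 82 mm tall; bystander, origin at the middle of its underside
- oil: small amber screw-cap bottle, 28 mm across, 57 mm tall; bystander, origin at the middle of its underside
- marker: laboratory marker lying down, 132 mm long, 14 mm thick; bystander, origin at the middle of its underside
- pot: screw-cap specimen pot, 50 mm across, 55 mm tall; bystander, origin at the middle of its underside
- reagent: small white screw-cap bottle, 44 mm across, 90 mm tall; bystander, origin at the middle of its underside
- tweezers: steel tweezers lying flat, 126 mm long, 8 mm high; bystander, origin at the middle of its underside
- tube: The whole sample tube; origin at the middle of its underside, 35 mm below tube_centre.

How it is judged:
By the outcome, as a careful person would: the job done as asked, in the order asked, and still so for the second after the job is handed in, with the robot touching nothing.
It also fails if it takes over 72 s, if anything falls off the work surface, if the arm or the gripper's body presses on something with over 40 N, if the wrist force passes 120 N, or if a joint passes its speed limit or range.

## Working session

There is one attempt and no reset: what is moved stays moved. The work goes in short steps, Python scripts to look and compute and a tool call to move; the robot and the scene stay as the last step left them, time stands still between calls to the robot, and variables do not carry over. Pictures are saved under pics/ and viewed, about 8 in all and at most 12, crops included, and the job is handed in when it is done.

Besides the shell and the picture viewer there is one more tool, called after "Emit:" in YAML: its name, and indented under it one key for each argument. arm_command: Moves the arm, as the interface text tells. Its arguments: {"type":"object","properties":{"increments":{"type":"array","items":{"type":"array"}},"newtons":{"type":"number"}},"required":["increments"]}

```bash
mkdir -p pics; ls; cat > h.py <<'E'
import numpy as np, cv2
from bench import r
def ray(cam,uv):
    m=r.camera_model(cam);K=np.array(m["camera_matrix"]);T=np.array(m["camera_from_world"])
    R=T[:3,:3];o=-R.T@T[:3,3];d=R.T@np.linalg.inv(K)@np.array([uv[0],uv[1],1.]);return o,d/np.linalg.norm(d)
def onz(cam,uv,z):
    o,d=ray(cam,uv);return o+d*(z-o[2])/d[2]
def proj(cam,p):
    m=r.camera_model(cam);K=np.array(m["camera_matrix"]);T=np.array(m["camera_from_world"])
    c=K@(T[:3,:3]@np.array(p)+T[:3,3]);return c[:2]/c[2]
def tri(uv1,uv2):
    (a,d),(b,e)=ray("top",uv1),ray("side",uv2)
    s=np.linalg.lstsq(np.c_[d,-e],b-a,rcond=None)[0];p,q=a+d*s[0],b+e*s[1];return (p+q)/2,np.linalg.norm(p-q)
E
python3 - <<'E'
from h import *
for c in("top","side"):
    cv2.imwrite(f"pics/{c}0.png",r.grab_frame(c));o,d=ray(c,(280,210));print(c,o,d,r.camera_model(c)["camera_matrix"])
print(r.get_obs())
E
```

```text
pics
top [ 0.35218293 -0.05642676  1.43368729] [ 0.10145897  0.00142083 -0.99483871] [[544.59988338   0.         283.94607559]
 [  0.         544.59988338 215.04661289]
 [  0.           0.           1.        ]]
side [ 0.15844201 -0.88738412  0.70496366] [ 0.3275197   0.77961871 -0.53378414] [[404.8292593    0.         273.90643205]
 [  0.         404.8292593  212.16853964]
 [  0.           0.           1.        ]]
{'clock': 0.1, 'joints': array([-1.31608763,  0.47772766,  0.02238997,  1.55637772, -0.01150047,
        1.10928451, -0.08310837]), 'qvel': array([-0.00048914,  0.00033652,  0.00142489, -0.00161146,  0.00060611,
       -0.00039188,  0.00125386]), 'tau': array([ 4.82113057e-03, -5.97761679e+01,  1.61419004e+00, -2.81952721e+01,
        1.29315653e-02,  5.00284237e-03,  6.22370771e-05]), 'tcp_pos': array([0.23941236, 0.63056507, 0.24740636]), 'orientation': array([ 2.58491606e+00,  1.78357458e+00, -2.02075436e-03]), 'contact_force': array([ 0.45832856, -0.14572281,  1.02209629]), 'moment': array([-0.06410424, -0.0384382 , -0.04795648]), 'grip_width': 0.08551153513204747}
```

View pics/top0.png

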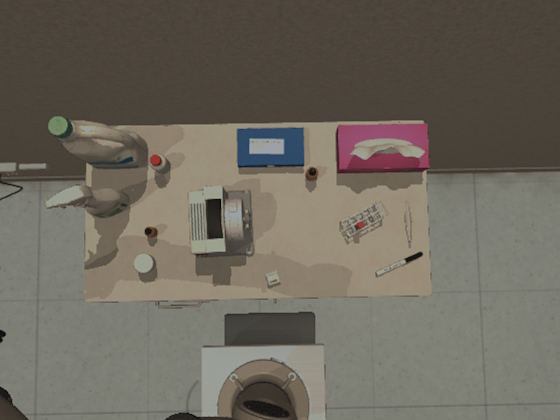

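View pics/side0.png

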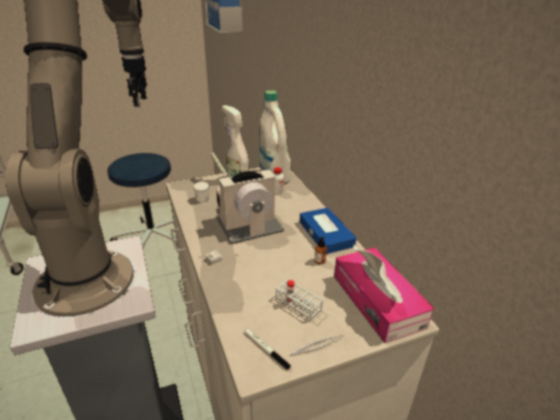

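Top: mixer at about (222,220), tyre (214,218), drum (236,218), rack (362,222) with red cap at (360,225). Side: mixer (248,203), rack (300,298), cap (291,284). Next, enlarged crops.

```bash
python3 - <<'E'
from h import *
t=cv2.imread("pics/top0.png");s=cv2.imread("pics/side0.png")
f=lambda im,x,y,w,h,k:cv2.resize(im[y:y+h,x:x+w],None,fx=k,fy=k,interpolation=cv2.INTER_CUBIC)
a=f(t,180,175,80,90,5);b=f(s,200,160,80,90,5);cv2.imwrite("pics/c1.png",np.hstack([a,b]))
for n,im in(("top",t),("side",s)):
    h=cv2.cvtColor(im,cv2.COLOR_BGR2HSV);m=(((h[...,0]<8)|(h[...,0]>172))&(h[...,1]>150)&(h[...,2]>80)).astype(np.uint8)
    k,_,st,ce=cv2.connectedComponentsWithStats(m)
    for i in range(1,k):
        if st[i,4]>8: print(n,st[i],ce[i])
for c in [(0.5,0.1,0.175),(0.6,0.1,.175)]: print(proj("top",c),proj("side",c))
E
```

```text
top [150 155  11  10  81] [155.09876543 159.56790123]
top [357 222   7   6  30] [360.1        224.56666667]
side [274 167   8   7  39] [277.17948718 169.94871795]
side [288 280   6   7  35] [290.42857143 283.22857143]
side [344 281   8  11  30] [347.63333333 285.3       ]
side [352 287   8   7  11] [356.18181818 290.72727273]
side [363 303   6   6  16] [364.8125 305.125 ]
[213.33606039 202.96101075] [257.39340044 171.80740454]
[213.00134407 160.5331058 ] [289.3451002  166.51911853]
```

View pics/c1.png

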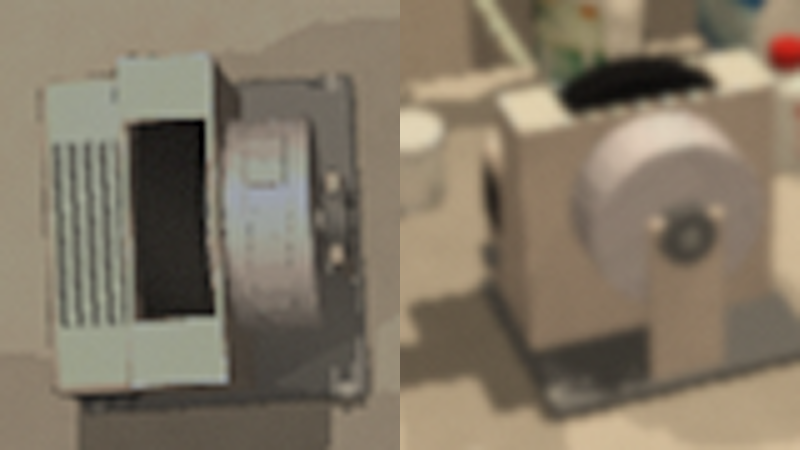

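Crop: slot corners at top px ≈(205.4,199.4),(221,199),(223,238.2),(206,238.6); drum spans crop x 225–318. A square outline is at crop (264,168), pale rather than dark, so possibly a plug and not the socket.

```bash
python3 - <<'E'
from h import *
t=cv2.imread("pics/top0.png");s=cv2.imread("pics/side0.png")
def f(im,x,y,w,h,k):
    c=im[y:y+h,x:x+w].astype(float);lo,hi=np.percentile(c,1),np.percentile(c,99.5)
    return cv2.resize(np.clip((c-lo)/(hi-lo)*255,0,255).astype(np.uint8),None,fx=k,fy=k,interpolation=cv2.INTER_CUBIC)
a=f(t,218,193,35,50,11);b=f(s,228,178,37,50,11);cv2.imwrite("pics/c2.png",np.hstack([a,b]))
P=lambda u,v:onz("top",(180+u/5-.4,175+v/5-.4),.161)
for n,q in(("slot",[(127,122),(205,120),(215,316),(130,318)]),("housing",[(118,60),(212,55),(228,383),(130,388)])):
    p=np.array([P(*c) for c in q]);print(n,p[:,:2].round(4).tolist(),p.mean(0).round(4),"yaw",np.degrees(np.arctan2(*(((p[1]-p[2])+(p[0]-p[3]))[[1,0]]))),
      np.linalg.norm(p[1]-p[2]),np.linalg.norm(p[0]-p[3]),np.linalg.norm(p[0]-p[1]),np.linalg.norm(p[2]-p[3]))
# tube: cap top z=.07, mid cap .064
print(tri((360.1,224.57),(290.43,283.23)),onz("top",(360.1,224.57),.069),onz("side",(290.43,283.23),.064))
E
```

```text
slot [[0.5114, 0.1213], [0.5116, 0.0846], [0.4193, 0.0807], [0.4191, 0.1205]] [0.4654 0.1018 0.161 ] yaw 1.4407112889534404 0.09242623579615322 0.09226816523581792 0.036678078427830926 0.039704112967192076
housing [[0.5409, 0.1253], [0.5424, 0.081], [0.3879, 0.075], [0.3865, 0.1207]] [0.4644 0.1005 0.161 ] yaw 1.977355997981141 0.15464361118300018 0.1544961227662592 0.04433242818592927 0.04570382943735341
(array([ 0.45222288, -0.25586543,  0.06727123]), np.float64(0.0030596981316164417)) [ 0.45064853 -0.25509344  0.069     ] [ 0.45525601 -0.25294835  0.064     ]
```

View pics/c2.png

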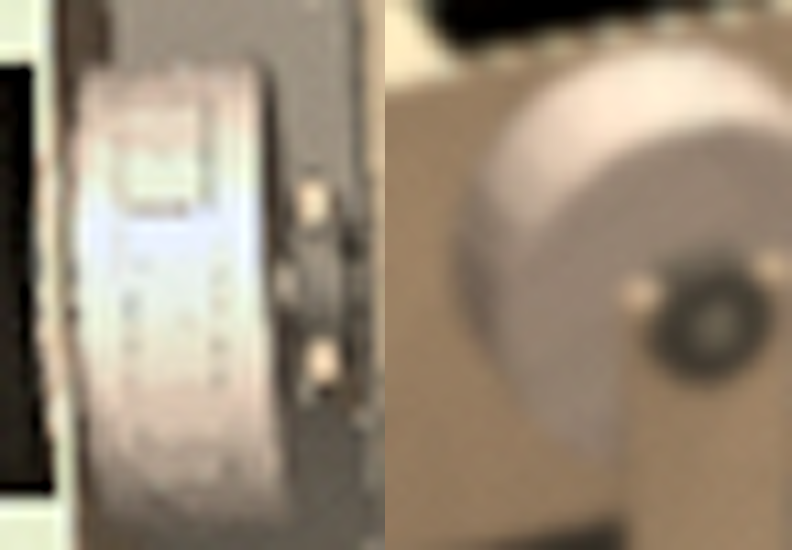

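Emit:
arm_command:
  increments:
    - [[-0.04,-0.21,0.05],[0,0,-1.178],0]
    - [[-0.04,-0.21,0.05],[0,0,-1.178],0]
    - [[-0.04,-0.21,0.05],[0,0,-1.178],0]
    - [[-0.04,-0.21,0.05],[0,0,-1.178],0]
    - [[-0.04,-0.21,0.05],[0,0,-1.178],0]
    - [[0.14,-0.41,0.05],[0,0,-1.178],0]
    - [[0.14,-0.41,0.05],[0,0,-1.178],0]
    - [[0.14,-0.41,0.05],[0,0,-1.178],0]
    - [[0.14,-0.41,0.05],[0,0,-1.178],0]
    - [[0.14,-0.41,0.05],[0,0,-1.178],0]

```text
clock: 1.1
tcp_pos: [0.3676, 0.2334, 0.2983]
orientation: [-3.141, -0.047, 0.0]
contact_force: [1.0, 1.4, -0.1]
grip_width: 0.0001
```

Emit:
arm_command:
  increments:
    - [[0.03,-0.04,-0.02],[0,0,0],0]
    - [[0.06,-0.08,-0.04],[0,0,0],0]
    - [[0.085,-0.119,-0.065],[0,0,0],0]
    - [[0.085,-0.119,-0.085],[0,0,0],0]
    - [[0.085,-0.119,-0.1],[0,0,0],0]
    - [[0.085,-0.119,-0.1],[0,0,0],0]

```text
clock: 1.7
tcp_pos: [0.4503, 0.1151, 0.1964]
orientation: [3.139, 0.045, -0.006]
contact_force: [0.7, 0.8, 0.1]
grip_width: 0.0
```

Emit:
arm_command:
  increments:
    - [[0,0,0],[0,0,0],0]
    - [[0,0,0],[0,0,0],0]
    - [[0,0,-0.002],[0,0,0],0]
    - [[0,0,-0.003],[0,0,0],0]
    - [[0,0,-0.004],[0,0,0],0]

```text
clock: 2.2
tcp_pos: [0.4519, 0.1165, 0.1946]
orientation: [-3.141, -0.048, -0.001]
contact_force: [-0.1, -1.1, -0.1]
grip_width: -0.0001
```

Emit:
arm_command:
  increments:
    - [[0.007,-0.007,0],[0,0,0],0]
    - [[0.013,-0.0145,0],[0,0,0],0]
    - [[0.013,-0.0145,0],[0,0,0],0]
    - [[0.013,-0.0145,-0.001],[0,0,0],0]
    - [[0.013,-0.0145,-0.002],[0,0,0],0]
    - [[0.013,-0.0145,-0.003],[0,0,0],0]
    - [[0.013,-0.0145,-0.003],[0,0,0],0]

```text
clock: 2.9
tcp_pos: [0.4651, 0.1015, 0.1918]
orientation: [3.141, 0.047, 0.001]
contact_force: [-1.8, -1.7, 7.6]
grip_width: 0.0001
```

Emit:
arm_command:
  increments:
    - [[-0.003,0,0],[0,0,0],0]
    - [[-0.006,0,0],[0,0,0],0]
    - [[-0.009,0,0],[0,0,0],0]
    - [[-0.012,0,0],[0,0,0],0]
    - [[-0.015,0,0],[0,0,0],0]

```text
clock: 3.4
tcp_pos: [0.4497, 0.1019, 0.1914]
orientation: [-3.141, -0.047, -0.001]
contact_force: [1.6, -0.7, 2.2]
grip_width: 0.0001
```

Emit:
arm_command:
  increments:
    - [[-0.001,0,-0.001],[0,0,0],0]
    - [[-0.005,0,-0.0013],[0,0,0],0]
    - [[-0.009,0,-0.002],[0,0,0],0]
    - [[-0.013,0,-0.003],[0,0,0],0]
    - [[-0.015,0,-0.0035],[0,0,0],0]

```text
clock: 3.9
tcp_pos: [0.4335, 0.102, 0.1873]
orientation: [3.141, 0.048, -0.003]
contact_force: [0.5, 0.3, 0.4]
grip_width: 0.0001
```

```bash
cat >> h.py <<'E'
def enh(im,x,y,w,h,k):
    c=im[y:y+h,x:x+w].astype(float);lo,hi=np.percentile(c,1),np.percentile(c,99.5)
    return cv2.resize(np.clip((c-lo)/(hi-lo)*255,0,255).astype(np.uint8),None,fx=k,fy=k,interpolation=cv2.INTER_CUBIC)
def drum(n):
    t,s=r.grab_frame("top"),r.grab_frame("side")
    cv2.imwrite(f"pics/{n}t.png",t);cv2.imwrite(f"pics/{n}s.png",s)
    cv2.imwrite(f"pics/{n}.png",np.hstack([enh(t,210,185,50,65,8),enh(s,220,170,48,65,8)]))
E
python3 -c "
from h import *
drum('d1');print(r.get_obs()['contact_force'])"
```

```text
[-0.75972074 -0.01184519  0.28924185]
```

View pics/d1.png

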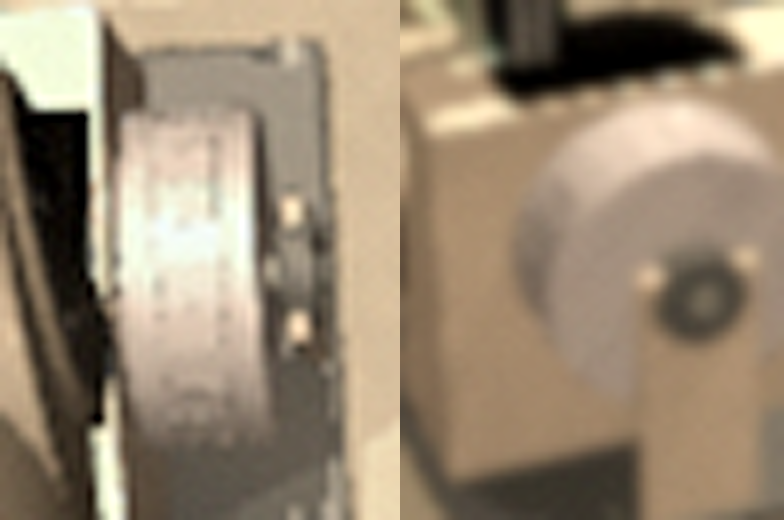

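Picture d1: the gripper is left of the drum, with no hole visible. The pale square seen earlier at (232,208) is faint or moved. I'll unroll the drum surface by ray casting to measure the turn.

```bash
cat >> h.py <<'E'
from scipy.ndimage import map_coordinates
C=np.array([.4668,.0565,.105]); yaw=np.radians(1.7)
ax=np.array([np.cos(yaw),np.sin(yaw),0]); ay=np.array([-np.sin(yaw),np.cos(yaw),0])
def unroll(im,cam,a0=-80,a1=80):
    a=np.radians(np.arange(a0,a1+.1,1));y=np.linspace(-.02,.02,41)
    A,Y=np.meshgrid(a,y,indexing="ij")
    P=C+.052*np.sin(A)[...,None]*ax+Y[...,None]*ay+.052*np.cos(A)[...,None]*np.array([0,0,1])
    uv=np.array([proj(cam,p) for p in P.reshape(-1,3)]).reshape(A.shape+(2,))
    return map_coordinates(im.mean(2),[uv[...,1],uv[...,0]],order=1)   # rows: angle (+ towards +x), cols: y
def show(names,out):
    o=[]
    for n in names:
        u=unroll(cv2.imread(f"pics/{n}"),"top");u=u-cv2.GaussianBlur(u,(0,0),12)
        o.append(cv2.resize(np.clip(128+6*u[::-1,::-1],0,255).astype(np.uint8),None,fx=4,fy=3.6));o.append(np.zeros((o[0].shape[0],10),np.uint8))
    cv2.imwrite(out,np.hstack(o))
E
python3 - <<'E'
from h import *
show(["top0.png","d1t.png"],"pics/u1.png")
U=[unroll(cv2.imread(f"pics/{n}"),"top") for n in("top0.png","d1t.png")]
H=[u-cv2.GaussianBlur(u,(0,0),8) for u in U]
H=[(h-h.mean(1,keepdims=True))[:,6:35] for h in H]
for s in range(-30,31,3):
    a,b=(H[0][30:131],H[1][30+s:131+s]);print(s,round(np.corrcoef(a.ravel(),b.ravel())[0,1],2),end="; ")
E
```

```text
Traceback (most recent call last):
  File "h.py", line 33, in show
    u=unroll(cv2.imread(f"pics/{n}"),"top");u=u-cv2.GaussianBlur(u,(0,0),12)
  File "h.py", line 28, in unroll
    uv=np.array([proj(cam,p) for p in P.reshape(-1,3)]).reshape(A.shape+(2,))
                 ~~~~^^^^^^^
  File "h.py", line 9, in proj
    m=r.camera_model(cam);K=np.array(m["camera_matrix"]);T=np.array(m["camera_from_world"])
ValueError: time passes only in moves, steps and waits
```

```bash
cat > /tmp/p.py <<'E'
s=open("h.py").read()
s=s.replace('uv=np.array([proj(cam,p) for p in P.reshape(-1,3)]).reshape(A.shape+(2,))','m=r.camera_model(cam);T=m["camera_from_world"];q=(P@T[:3,:3].T+T[:3,3])@np.array(m["camera_matrix"]).T;uv=q[...,:2]/q[...,2:]')
open("h.py","w").write(s)
E
python3 /tmp/p.py; python3 - <<'E'
from h import *
show(["top0.png","d1t.png"],"pics/u1.png")
U=[unroll(cv2.imread(f"pics/{n}"),"top") for n in("top0.png","d1t.png")]
H=[u-cv2.GaussianBlur(u,(0,0),8) for u in U]
H=[(h-h.mean(1,keepdims=True))[:,6:35] for h in H]
for s in range(-30,31,3):
    a,b=(H[0][30:131],H[1][30+s:131+s]);print(s,round(np.corrcoef(a.ravel(),b.ravel())[0,1],2),end="; ")
E
```

```text
-30 0.33; -27 0.33; -24 0.35; -21 0.41; -18 0.44; -15 0.41; -12 0.42; -9 0.48; -6 0.6; -3 0.73; 0 0.73; 3 0.61; 6 0.53; 9 0.52; 12 0.52; 15 0.45; 18 0.33; 21 0.25; 24 0.25; 27 0.24; 30 0.21;
```

View pics/u1.png

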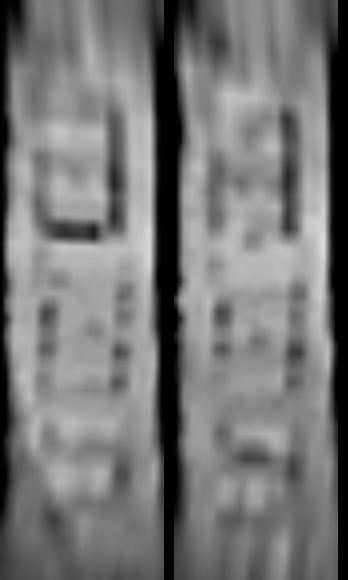

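Emit:
arm_command:
  increments:
    - [[0,0,0.012],[0,0,0],0]
    - [[0.03,0,0.016],[0,0,0],0]
    - [[0.056,0,0.016],[0,0,0],0]
    - [[0.056,0,0.012],[0,0,0],0]
    - [[0.056,0,0.006],[0,0,0],0]
    - [[0.056,0,0.003],[0,0,0],0]
    - [[0.056,0,0.0015],[0,0,0],0]
    - [[0.056,0,0.0015],[0,0,0],0]

```text
clock: 4.8
tcp_pos: [0.4901, 0.1017, 0.1894]
orientation: [-3.141, -0.047, 0.001]
contact_force: [-0.8, -0.4, 3.1]
grip_width: -0.0
```

Emit:
arm_command:
  increments:
    - [[0,0,-0.0007],[0,0,0],0]
    - [[-0.005,0,0.0006],[0,0,0],0]
    - [[-0.01,0,0.0015],[0,0,0],0]
    - [[-0.015,0,0.002],[0,0,0],0]
    - [[-0.02,0,0.0021],[0,0,0],0]
    - [[-0.025,0,0.0021],[0,0,0],0]

```text
clock: 5.4
tcp_pos: [0.4654, 0.1019, 0.1915]
orientation: [-3.141, -0.047, -0.001]
contact_force: [2.2, 0.5, 2.4]
grip_width: -0.0
```

Emit:
arm_command:
  increments:
    - [[-0.001,0,-0.001],[0,0,0],0]
    - [[-0.005,0,-0.001],[0,0,0],0]
    - [[-0.01,0,-0.0012],[0,0,0],0]
    - [[-0.015,0,-0.0017],[0,0,0],0]
    - [[-0.02,0,-0.0027],[0,0,0],0]
    - [[-0.024,0,-0.0036],[0,0,0],0]

```text
clock: 6.0
tcp_pos: [0.441, 0.1012, 0.1875]
orientation: [3.141, 0.047, -0.001]
contact_force: [1.2, -2.2, 4.4]
grip_width: 0.0002
```

```bash
python3 - <<'E'
from h import *
drum('d2');show(["top0.png","d1t.png","d2t.png"],"pics/u2.png")
print(r.get_obs()['contact_force'])
u=[unroll(cv2.imread(f"pics/{n}"),"top") for n in("top0.png","d1t.png","d2t.png")]
for x in u: print(x[::6,12:30].mean(1).round().astype(int).tolist())
E
```

```text
[-1.14196776 -2.53281843  4.41144545]
[74, 78, 83, 89, 101, 112, 114, 128, 134, 138, 145, 148, 152, 157, 158, 162, 142, 152, 150, 143, 142, 136, 128, 124, 116, 110, 107]
[75, 79, 81, 85, 96, 97, 106, 116, 121, 130, 135, 141, 148, 152, 160, 161, 155, 152, 144, 140, 139, 132, 132, 123, 115, 111, 110]
[75, 79, 83, 89, 98, 93, 105, 116, 121, 130, 134, 142, 148, 152, 160, 161, 154, 154, 148, 141, 138, 131, 132, 123, 115, 111, 110]
```

View pics/u2.png

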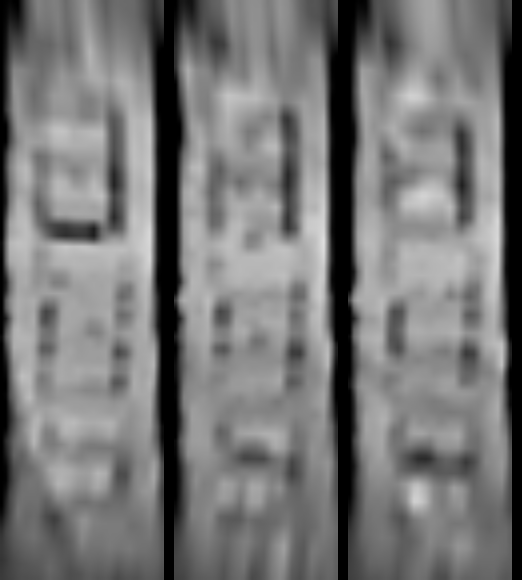

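Emit:
arm_command:
  increments:
    - [[0,0,0.012],[0,0,0],0]
    - [[0.025,0,0.016],[0,0,0],0]
    - [[0.05,0,0.016],[0,0,0],0]
    - [[0.05,0,0.01],[0,0,0],0]
    - [[0.05,0,0.004],[0,0,0],0]
    - [[0.05,0,0.001],[0,0,0],0]
    - [[0.05,0,0.0005],[0,0,0],0]
    - [[0.05,0,0.0005],[0,0,0],0]

```text
clock: 6.9
tcp_pos: [0.491, 0.1019, 0.1883]
orientation: [-3.141, -0.047, 0.001]
contact_force: [-0.8, 0.0, 1.9]
grip_width: -0.0002
```

Emit:
arm_command:
  increments:
    - [[0,0,-0.001],[0,0,0],0]
    - [[-0.006,0,0.0003],[0,0,0],0]
    - [[-0.011,0,0.0012],[0,0,0],0]
    - [[-0.016,0,0.0016],[0,0,0],0]
    - [[-0.021,0,0.0018],[0,0,0],0]
    - [[-0.026,0,0.0018],[0,0,0],0]

```text
clock: 7.5
tcp_pos: [0.4655, 0.1018, 0.1903]
orientation: [-3.141, -0.047, -0.001]
contact_force: [2.5, -0.6, 2.4]
grip_width: -0.0001
```

Emit:
arm_command:
  increments:
    - [[-0.001,0,-0.001],[0,0,0],0]
    - [[-0.006,0,-0.0012],[0,0,0],0]
    - [[-0.011,0,-0.0015],[0,0,0],0]
    - [[-0.016,0,-0.0022],[0,0,0],0]
    - [[-0.021,0,-0.0032],[0,0,0],0]
    - [[-0.025,0,-0.0042],[0,0,0],0]

```text
clock: 8.1
tcp_pos: [0.4404, 0.101, 0.1859]
orientation: [3.141, 0.046, -0.001]
contact_force: [1.1, -2.6, 4.5]
grip_width: -0.0001
```

```bash
cat >> h.py <<'E'
def prof(n):
    t=r.grab_frame("top");s=r.grab_frame("side");cv2.imwrite(f"pics/{n}t.png",t);cv2.imwrite(f"pics/{n}s.png",s)
    for im,c in((t,"top"),(s,"side")):
        u=unroll(im,c,-90,80)
        print(c,[(a,int(v)) for a,v in zip(range(-90,81,6),u[::6,13:28].mean(1))])
E
python3 -c "
from h import *
prof('d3')"
```

```text
top [(-90, 72), (-84, 73), (-78, 76), (-72, 81), (-66, 84), (-60, 92), (-54, 98), (-48, 94), (-42, 111), (-36, 116), (-30, 124), (-24, 132), (-18, 135), (-12, 147), (-6, 149), (0, 155), (6, 161), (12, 157), (18, 153), (24, 157), (30, 144), (36, 142), (42, 136), (48, 130), (54, 129), (60, 119), (66, 115), (72, 113), (78, 112)]
side [(-90, 106), (-84, 102), (-78, 102), (-72, 105), (-66, 107), (-60, 111), (-54, 118), (-48, 124), (-42, 136), (-36, 149), (-30, 158), (-24, 169), (-18, 174), (-12, 179), (-6, 183), (0, 183), (6, 188), (12, 190), (18, 188), (24, 182), (30, 177), (36, 173), (42, 165), (48, 152), (54, 141), (60, 132), (66, 126), (72, 124), (78, 123)]
```

Emit:
arm_command:
  increments:
    - [[0,0,0.012],[0,0,0],0]
    - [[0.025,0,0.016],[0,0,0],0]
    - [[0.051,0,0.016],[0,0,0],0]
    - [[0.051,0,0.01],[0,0,0],0]
    - [[0.051,0,0.004],[0,0,0],0]
    - [[0.051,0,0.001],[0,0,0],0]
    - [[0.051,0,0.0005],[0,0,0],0]
    - [[0.051,0,0.0005],[0,0,0],0]

```text
clock: 9.0
tcp_pos: [0.4912, 0.1018, 0.1867]
orientation: [-3.141, -0.047, 0.001]
contact_force: [-0.5, -0.2, 4.1]
grip_width: 0.0
```

Emit:
arm_command:
  increments:
    - [[0,0,-0.0007],[0,0,0],0]
    - [[-0.006,0,0.0006],[0,0,0],0]
    - [[-0.011,0,0.0014],[0,0,0],0]
    - [[-0.016,0,0.0018],[0,0,0],0]
    - [[-0.021,0,0.0019],[0,0,0],0]
    - [[-0.026,0,0.0018],[0,0,0],0]

```text
clock: 9.6
tcp_pos: [0.4655, 0.1011, 0.1885]
orientation: [3.141, 0.046, 0.001]
contact_force: [1.6, -4.6, 5.5]
grip_width: 0.0
```

Emit:
arm_command:
  increments:
    - [[-0.006,0,-0.0004],[0,0,0],0]
    - [[-0.011,0,-0.0007],[0,0,0],0]
    - [[-0.016,0,-0.0014],[0,0,0],0]
    - [[-0.021,0,-0.0024],[0,0,0],0]
    - [[-0.025,0,-0.0034],[0,0,0],0]

```text
clock: 10.1
tcp_pos: [0.4396, 0.1009, 0.1847]
orientation: [3.141, 0.046, -0.002]
contact_force: [1.5, -2.4, 4.7]
grip_width: -0.0
```

```bash
python3 -c "
from h import *
prof('d4')"
```

```text
top [(-90, 73), (-84, 74), (-78, 76), (-72, 80), (-66, 83), (-60, 93), (-54, 98), (-48, 95), (-42, 112), (-36, 118), (-30, 124), (-24, 132), (-18, 136), (-12, 147), (-6, 150), (0, 155), (6, 161), (12, 151), (18, 152), (24, 157), (30, 144), (36, 142), (42, 134), (48, 127), (54, 130), (60, 120), (66, 113), (72, 111), (78, 110)]
side [(-90, 105), (-84, 103), (-78, 102), (-72, 103), (-66, 107), (-60, 111), (-54, 118), (-48, 123), (-42, 134), (-36, 148), (-30, 155), (-24, 168), (-18, 174), (-12, 179), (-6, 185), (0, 186), (6, 188), (12, 187), (18, 184), (24, 182), (30, 179), (36, 174), (42, 167), (48, 155), (54, 143), (60, 134), (66, 128), (72, 124), (78, 122)]
```

Emit:
arm_command:
  increments:
    - [[0,0,0.012],[0,0,0],0]
    - [[0.025,0.0005,0.016],[0,0,0],0]
    - [[0.052,0.0005,0.016],[0,0,0],0]
    - [[0.052,0.0005,0.01],[0,0,0],0]
    - [[0.052,0.0005,0.004],[0,0,0],0]
    - [[0.052,0.0005,0.0015],[0,0,0],0]
    - [[0.052,0.0005,0.001],[0,0,0],0]
    - [[0.052,0.0005,0.001],[0,0,0],0]

```text
clock: 11.0
tcp_pos: [0.4924, 0.1026, 0.1863]
orientation: [-3.14, -0.047, -0.0]
contact_force: [-0.4, 0.5, 5.8]
grip_width: -0.0001
```

Emit:
arm_command:
  increments:
    - [[-0.006,0,0.0013],[0,0,0],0]
    - [[-0.011,0,0.0021],[0,0,0],0]
    - [[-0.016,0,0.0026],[0,0,0],0]
    - [[-0.021,0,0.0028],[0,0,0],0]
    - [[-0.026,0,0.0028],[0,0,0],0]
    - [[-0.031,0,0.0026],[0,0,0],0]
    - [[-0.036,0,0.0023],[0,0,0],0]
    - [[-0.041,0,0.0017],[0,0,0],0]
    - [[-0.046,0,0.0008],[0,0,0],0]
    - [[-0.051,0,-0.0004],[0,0,0],0]

```text
clock: 12.0
tcp_pos: [0.4407, 0.1011, 0.1853]
orientation: [3.14, 0.046, -0.002]
contact_force: [0.4, -4.5, 5.1]
grip_width: -0.0002
```

```bash
python3 -c "
from h import *
prof('d5')"
```

```text
top [(-90, 73), (-84, 74), (-78, 76), (-72, 81), (-66, 83), (-60, 92), (-54, 99), (-48, 96), (-42, 113), (-36, 117), (-30, 124), (-24, 132), (-18, 136), (-12, 145), (-6, 150), (0, 155), (6, 161), (12, 147), (18, 153), (24, 155), (30, 145), (36, 141), (42, 134), (48, 127), (54, 134), (60, 134), (66, 133), (72, 127), (78, 123)]
side [(-90, 106), (-84, 103), (-78, 101), (-72, 103), (-66, 106), (-60, 110), (-54, 119), (-48, 123), (-42, 135), (-36, 149), (-30, 158), (-24, 168), (-18, 174), (-12, 181), (-6, 186), (0, 186), (6, 189), (12, 191), (18, 186), (24, 181), (30, 181), (36, 174), (42, 164), (48, 153), (54, 144), (60, 135), (66, 128), (72, 126), (78, 126)]
```

Emit:
arm_command:
  increments:
    - [[0,0,0.012],[0,0,0],0]
    - [[0.025,0,0.016],[0,0,0],0]
    - [[0.051,0,0.016],[0,0,0],0]
    - [[0.051,0,0.01],[0,0,0],0]
    - [[0.051,0,0.005],[0,0,0],0]
    - [[0.051,0,0.003],[0,0,0],0]
    - [[0.051,0,0.002],[0,0,0],0]
    - [[0.051,0,0.0015],[0,0,0],0]

```text
clock: 12.9
tcp_pos: [0.4924, 0.1024, 0.1875]
orientation: [-3.14, -0.047, -0.0]
contact_force: [0.2, -0.3, 7.4]
grip_width: 0.0002
```

Emit:
arm_command:
  increments:
    - [[-0.006,0,0.0013],[0,0,0],0]
    - [[-0.011,0,0.0021],[0,0,0],0]
    - [[-0.016,0,0.0026],[0,0,0],0]
    - [[-0.021,0,0.0029],[0,0,0],0]
    - [[-0.026,0,0.003],[0,0,0],0]
    - [[-0.031,0,0.0029],[0,0,0],0]
    - [[-0.036,0,0.0027],[0,0,0],0]
    - [[-0.041,0,0.0022],[0,0,0],0]
    - [[-0.046,0,0.0014],[0,0,0],0]
    - [[-0.051,0,0.0004],[0,0,0],0]

```text
clock: 13.9
tcp_pos: [0.4409, 0.1015, 0.1874]
orientation: [3.141, 0.046, -0.001]
contact_force: [1.2, -1.5, 3.6]
grip_width: 0.0002
```

```bash
python3 -c "
from h import *
drum('d6');show(['d5t.png','d6t.png'],'pics/u6.png')
a=cv2.imread('pics/d6.png');b=cv2.imread('pics/u6.png');b=b[:520]
cv2.imwrite('pics/v6.png',np.hstack([cv2.resize(a,(470,520)),cv2.resize(cv2.imread('pics/u6.png'),(300,520))]))
"
```

```text
(no output)
```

View pics/v6.png

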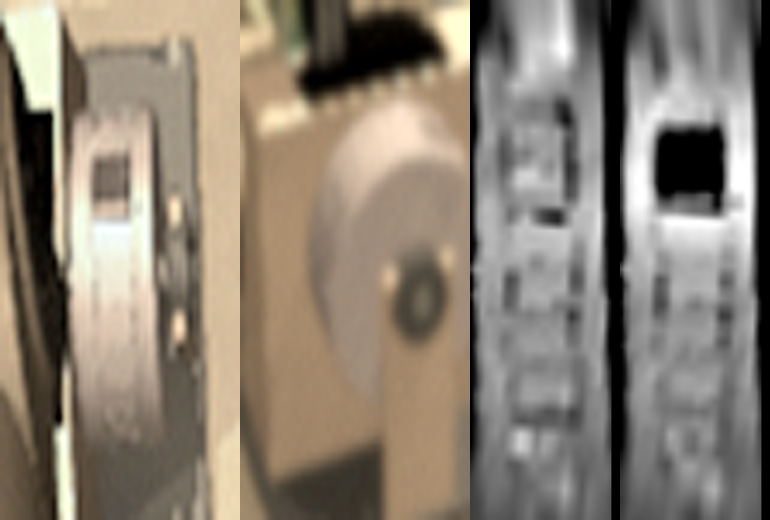

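v6: the socket is visible as a dark square at crop (111,180), i.e. about +30° on the unrolled drum (dark 20°–40°, with a lit strip below). Next is a finer edge profile.

```bash
cat >> h.py <<'E'
def sock(im,cam="top"):
    u=unroll(im,cam); mid=u[:,15:26].mean(1); sd=u[:,[3,4,36,37]].mean(1); a=np.arange(-80,81)
    k=np.where(mid<.8*sd)[0]; k=k[(a[k]>-50)&(a[k]<60)]
    if len(k): 
        lo,hi=k.min(),k.max(); print("dark",a[lo],a[hi]); sl=slice(lo-10,hi+10)
        print([(int(x),int(m),int(s)) for x,m,s in zip(a[sl],mid[sl],sd[sl])])
        q=u[(lo+hi)//2-3:(lo+hi)//2+4].mean(0);print("y cols (mm)",[(int(1000*y),int(v)) for y,v in zip(np.linspace(-.02,.02,41),q)])
E
python3 -c "
from h import *
sock(cv2.imread('pics/d6t.png'))"
```

```text
dark 19 40
[(9, 162, 161), (10, 163, 161), (11, 164, 162), (12, 164, 161), (13, 154, 161), (14, 143, 161), (15, 136, 161), (16, 134, 160), (17, 132, 160), (18, 130, 159), (19, 126, 159), (20, 122, 158), (21, 113, 157), (22, 100, 157), (23, 88, 156), (24, 85, 155), (25, 85, 154), (26, 85, 153), (27, 85, 151), (28, 86, 150), (29, 86, 149), (30, 86, 147), (31, 86, 146), (32, 86, 145), (33, 86, 144), (34, 85, 143), (35, 85, 142), (36, 85, 141), (37, 89, 140), (38, 95, 140), (39, 101, 139), (40, 107, 139), (41, 114, 139), (42, 121, 139), (43, 127, 138), (44, 133, 138), (45, 133, 137), (46, 133, 137), (47, 133, 136), (48, 133, 134), (49, 133, 133)]
y cols (mm) [(-20, 103), (-19, 122), (-18, 139), (-17, 151), (-16, 150), (-15, 149), (-14, 149), (-13, 150), (-12, 145), (-11, 134), (-10, 123), (-9, 104), (-8, 84), (-6, 84), (-6, 88), (-5, 90), (-4, 88), (-2, 87), (-1, 87), (-1, 86), (0, 86), (1, 85), (1, 85), (2, 85), (4, 84), (5, 82), (6, 79), (6, 82), (8, 88), (9, 96), (9, 113), (11, 129), (12, 138), (13, 145), (14, 149), (15, 148), (16, 148), (16, 146), (18, 144), (19, 133), (20, 119)]
```

Emit:
arm_command:
  increments:
    - [[0,0,0.012],[0,0,0],0]
    - [[0.025,0,0.016],[0,0,0],0]
    - [[0.041,0,0.016],[0,0,0],0]
    - [[0.041,0,0.01],[0,0,0],0]
    - [[0.041,0,0.006],[0,0,0],0]
    - [[0.041,0,0.004],[0,0,0],0]
    - [[0.041,0,0.003],[0,0,0],0]
    - [[0.041,0,0.003],[0,0,0],0]

```text
clock: 14.8
tcp_pos: [0.4824, 0.1024, 0.1908]
orientation: [-3.141, -0.047, 0.0]
contact_force: [-0.3, -0.3, 7.4]
grip_width: -0.0001
```

Emit:
arm_command:
  increments:
    - [[-0.005,0,0.0006],[0,0,0],0]
    - [[-0.01,0,0.0011],[0,0,0],0]
    - [[-0.015,0,0.0014],[0,0,0],0]
    - [[-0.02,0,0.0017],[0,0,0],0]
    - [[-0.025,0,0.0018],[0,0,0],0]
    - [[-0.029,0,0.0016],[0,0,0],0]
    - [[-0.032,0,0.0013],[0,0,0],0]
    - [[-0.032,0,0.0013],[0,0,0],0]

```text
clock: 15.6
tcp_pos: [0.4497, 0.1027, 0.1913]
orientation: [-3.141, -0.048, 0.002]
contact_force: [-0.8, -0.8, 2.6]
grip_width: 0.0001
```

```bash
python3 -c "
from h import *
t=r.grab_frame('top');s=r.grab_frame('side');cv2.imwrite('pics/d7t.png',t);cv2.imwrite('pics/d7s.png',s);sock(t);sock(s,'side')"
```

```text
dark -3 18
[(-13, 146, 144), (-12, 147, 145), (-11, 141, 147), (-10, 132, 148), (-9, 125, 149), (-8, 132, 151), (-7, 139, 152), (-6, 141, 153), (-5, 139, 154), (-4, 136, 155), (-3, 113, 156), (-2, 87, 157), (-1, 63, 157), (0, 44, 158), (1, 26, 158), (2, 21, 159), (3, 22, 160), (4, 23, 161), (5, 22, 161), (6, 20, 162), (7, 25, 162), (8, 38, 163), (9, 51, 163), (10, 58, 163), (11, 64, 162), (12, 69, 162), (13, 67, 162), (14, 66, 161), (15, 68, 161), (16, 82, 160), (17, 95, 160), (18, 111, 160), (19, 128, 159), (20, 144, 159), (21, 151, 158), (22, 153, 157), (23, 155, 156), (24, 153, 156), (25, 150, 155), (26, 147, 153), (27, 146, 152)]
y cols (mm) [(-20, 110), (-19, 134), (-18, 150), (-17, 165), (-16, 165), (-15, 163), (-14, 162), (-13, 162), (-12, 159), (-11, 144), (-10, 129), (-9, 89), (-8, 46), (-6, 26), (-6, 29), (-5, 32), (-4, 33), (-2, 34), (-1, 34), (-1, 33), (0, 33), (1, 33), (1, 32), (2, 33), (4, 34), (5, 38), (6, 44), (6, 58), (8, 87), (9, 117), (9, 136), (11, 154), (12, 161), (13, 161), (14, 161), (15, 161), (16, 161), (16, 157), (18, 153), (19, 140), (20, 121)]
```

Emit:
arm_command:
  increments:
    - [[0,0,0.01],[0,0,0],0]
    - [[0.02,0,0.01],[0,0,0],0]
    - [[0.02,0,0.007],[0,0,0],0]
    - [[0.02,0,0.003],[0,0,0],0]
    - [[0.02,0,0.001],[0,0,0],0]
    - [[0.02,0,0.0003],[0,0,0],0]
    - [[0.02,0,0.0003],[0,0,0],0]

```text
clock: 16.4
tcp_pos: [0.4703, 0.1021, 0.1921]
orientation: [-3.141, -0.047, 0.001]
contact_force: [-1.3, -0.5, 7.2]
grip_width: 0.0002
```

```bash
python3 - <<'E'
from h import *
t=cv2.imread('pics/top0.png').astype(float)
g=t[:,:,:].mean(2)
for u0,u1 in((226,231),(231,236),(234,239)):
    p=g[185:255,u0:u1].mean(1);print(u0,[(185+i,int(v)) for i,v in enumerate(p)][6:20],[(185+i,int(v)) for i,v in enumerate(p)][46:66])
for v in(198,199,239,240,241): print(v,onz("top",(232,v),.105)[:2], onz("top",(232,v),.11)[:2])
E
```

```text
226 [(191, 97), (192, 87), (193, 87), (194, 83), (195, 82), (196, 82), (197, 82), (198, 86), (199, 99), (200, 114), (201, 121), (202, 127), (203, 136), (204, 140)] [(231, 120), (232, 115), (233, 111), (234, 103), (235, 94), (236, 88), (237, 83), (238, 77), (239, 74), (240, 68), (241, 65), (242, 64), (243, 64), (244, 63), (245, 63), (246, 63), (247, 63), (248, 62), (249, 61), (250, 62)]
231 [(191, 93), (192, 100), (193, 103), (194, 103), (195, 102), (196, 103), (197, 102), (198, 105), (199, 113), (200, 124), (201, 127), (202, 131), (203, 143), (204, 144)] [(231, 131), (232, 124), (233, 115), (234, 112), (235, 111), (236, 104), (237, 92), (238, 84), (239, 78), (240, 73), (241, 70), (242, 68), (243, 68), (244, 67), (245, 67), (246, 66), (247, 66), (248, 65), (249, 65), (250, 65)]
234 [(191, 94), (192, 103), (193, 103), (194, 103), (195, 102), (196, 102), (197, 102), (198, 105), (199, 117), (200, 127), (201, 128), (202, 130), (203, 138), (204, 140)] [(231, 131), (232, 124), (233, 114), (234, 111), (235, 109), (236, 103), (237, 92), (238, 90), (239, 83), (240, 74), (241, 71), (242, 70), (243, 69), (244, 68), (245, 68), (246, 67), (247, 67), (248, 66), (249, 67), (250, 71)]
198 [0.51959857 0.06278811] [0.51896857 0.06233949]
199 [0.51712496 0.06281529] [0.51650427 0.06236657]
239 [0.41886727 0.06389519] [0.41861633 0.0634424 ]
240 [0.41642787 0.063922  ] [0.41618611 0.06346911]
241 [0.4139893 0.0639488] [0.41375672 0.06349581]
```

Emit:
arm_command:
  increments:
    - [[-0.003,0,0.0001],[0,0,0],0]
    - [[-0.006,0,0.0002],[0,0,0],0]
    - [[-0.009,0,0.0002],[0,0,0],0]
    - [[-0.0105,0,0.0002],[0,0,0],0]
    - [[-0.0105,0,0.0002],[0,0,0],0]
    - [[-0.0105,0,0.004],[0,0,0],0]
    - [[-0.0105,0,0.012],[0,0,0],0]

```text
clock: 17.1
tcp_pos: [0.4587, 0.1022, 0.2033]
orientation: [3.14, 0.047, -0.005]
contact_force: [0.1, -0.2, 0.6]
grip_width: -0.0
```

```bash
python3 -c "
from h import *
t=r.grab_frame('top');s=r.grab_frame('side');cv2.imwrite('pics/d8t.png',t);cv2.imwrite('pics/d8s.png',s);sock(t)"
```

```text
dark -11 11
[(-21, 136, 140), (-20, 137, 141), (-19, 132, 143), (-18, 125, 144), (-17, 119, 146), (-16, 125, 147), (-15, 133, 148), (-14, 138, 148), (-13, 136, 148), (-12, 134, 148), (-11, 116, 148), (-10, 91, 149), (-9, 67, 149), (-8, 51, 149), (-7, 34, 150), (-6, 27, 151), (-5, 27, 153), (-4, 27, 154), (-3, 28, 155), (-2, 28, 155), (-1, 29, 155), (0, 28, 156), (1, 27, 157), (2, 26, 157), (3, 25, 158), (4, 24, 158), (5, 30, 159), (6, 36, 160), (7, 47, 161), (8, 64, 162), (9, 81, 162), (10, 101, 163), (11, 122, 163), (12, 141, 163), (13, 148, 163), (14, 155, 163), (15, 158, 163), (16, 156, 163), (17, 154, 162), (18, 154, 161), (19, 154, 160), (20, 154, 159)]
y cols (mm) [(-20, 110), (-19, 132), (-18, 145), (-17, 158), (-16, 160), (-15, 159), (-14, 157), (-13, 154), (-12, 151), (-11, 134), (-10, 117), (-9, 85), (-8, 46), (-6, 19), (-6, 21), (-5, 24), (-4, 25), (-2, 25), (-1, 26), (-1, 26), (0, 27), (1, 26), (1, 26), (2, 28), (4, 32), (5, 37), (6, 44), (6, 54), (8, 84), (9, 114), (9, 134), (11, 151), (12, 160), (13, 159), (14, 157), (15, 156), (16, 155), (16, 152), (18, 147), (19, 138), (20, 121)]
```

Emit:
arm_command:
  increments:
    - [[0,0,0.04],[0,0,0],50]
    - [[0,-0.04,0.06],[0,0,0],50]
    - [[0,-0.08,0.06],[0,0,0],50]
    - [[-0.001,-0.12,0.06],[0,0,0],50]
    - [[-0.002,-0.16,0.06],[0,0,0],50]
    - [[-0.003,-0.2,0.06],[0,0,0],50]
    - [[-0.004,-0.24,0.06],[0,0,0],50]
    - [[-0.005,-0.28,0.06],[0,0,0],50]
    - [[-0.006,-0.32,0.06],[0,0,0],50]
    - [[-0.006,-0.33,0.06],[0,0,0],50]

```text
clock: 18.2
tcp_pos: [0.453, -0.2319, 0.2641]
orientation: [3.14, 0.038, -0.0]
contact_force: [0.1, 0.8, -1.6]
grip_width: 0.043
```

```bash
python3 - <<'E'
from h import *
t=r.grab_frame('top');s=r.grab_frame('side');cv2.imwrite('pics/d9t.png',t);cv2.imwrite('pics/d9s.png',s);sock(t)
cv2.imwrite("pics/v9.png",np.hstack([enh(t,180,175,80,90,5),enh(cv2.imread("pics/side0.png"),265,265,70,90,5)]))
T=cv2.imread("pics/top0.png");S=cv2.imread("pics/side0.png")
for im,c in((T,(360,225)),(S,(290,283))):
    h=im[c[1]-7:c[1]+8,c[0]-8:c[0]+9].astype(int);print((h[...,2]-h[...,1]))
E
```

```text
dark -11 11
[(-21, 150, 147), (-20, 151, 149), (-19, 146, 150), (-18, 139, 151), (-17, 133, 153), (-16, 137, 155), (-15, 143, 156), (-14, 146, 158), (-13, 142, 158), (-12, 138, 158), (-11, 119, 158), (-10, 93, 158), (-9, 68, 159), (-8, 51, 159), (-7, 35, 159), (-6, 27, 160), (-5, 28, 160), (-4, 30, 160), (-3, 30, 161), (-2, 30, 161), (-1, 30, 162), (0, 29, 162), (1, 28, 162), (2, 26, 162), (3, 25, 162), (4, 25, 163), (5, 31, 163), (6, 37, 164), (7, 48, 165), (8, 66, 165), (9, 84, 165), (10, 105, 165), (11, 126, 165), (12, 145, 166), (13, 152, 166), (14, 158, 166), (15, 161, 166), (16, 160, 165), (17, 159, 165), (18, 158, 164), (19, 159, 163), (20, 160, 163)]
y cols (mm) [(-20, 112), (-19, 135), (-18, 148), (-17, 162), (-16, 165), (-15, 164), (-14, 163), (-13, 162), (-12, 160), (-11, 144), (-10, 126), (-9, 92), (-8, 48), (-6, 18), (-6, 22), (-5, 25), (-4, 26), (-2, 27), (-1, 27), (-1, 27), (0, 27), (1, 28), (1, 29), (2, 30), (4, 32), (5, 37), (6, 44), (6, 54), (8, 85), (9, 116), (9, 137), (11, 155), (12, 164), (13, 163), (14, 163), (15, 162), (16, 162), (16, 158), (18, 154), (19, 143)
[... 1189 characters left out ...]
 13  12  19  54 110 147 158 155 137 102  60  32  22  21  21]
 [ 17  14  11  12  27  74 131 164 172 172 161 127  75  36  23  21  22]
 [ 11  10  11  17  33  74 129 158 167 169 163 130  75  36  22  21  21]
 [  8   8  13  19  31  63 109 139 151 155 146 114  64  30  18  17  19]
 [  9  11  12  16  24  49  84 110 124 128 119  88  50  26  16  13  15]
 [ 15  16  14  12  17  34  57  75  89  94  85  62  37  23  18  14  13]
 [ 21  19  17  14  15  24  36  50  61  66  58  42  29  24  21  16  14]
 [ 21  18  15  13  12  18  26  38  48  51  42  31  25  22  21  17  14]
 [ 17  15  11   9  11  17  24  34  42  42  33  23  21  19  17  13  10]
 [ 14  10   7   7  10  14  19  25  31  29  23  18  16  15  12  10   9]]
```

View pics/v9.png

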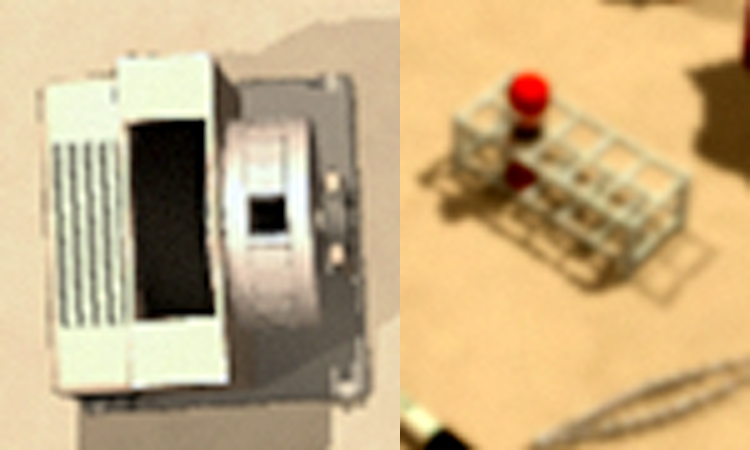

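v9: the socket now points up (dark square at crop (267,214), centred at 0°). The tube's red cap is in the rack's left corner cell, side crop (528,93).

Emit:
arm_command:
  increments:
    - [[0,-0.0245,-0.05],[0,0,0],50]
    - [[0,-0.0245,-0.1],[0,0,0],50]
    - [[0,-0.0245,-0.14],[0,0,0],50]
    - [[0,-0.0245,-0.16],[0,0,0],50]
    - [[0,-0.0245,-0.16],[0,0,0],50]
    - [[0,-0.0245,-0.16],[0,0,0],50]

```text
clock: 18.9
tcp_pos: [0.4549, -0.251, 0.1043]
orientation: [-3.141, -0.05, 0.0]
contact_force: [0.2, -0.3, 0.7]
grip_width: 0.043
```

```bash
python3 - <<'E'
from h import *
t=r.grab_frame('top');s=r.grab_frame('side')
print(r.get_obs()['tcp_pos'])
cv2.imwrite("pics/v10.png",np.hstack([enh(t,320,185,80,80,6),enh(s,265,245,50,80,6)]))
E
```

```text
[ 0.4556232  -0.25188589  0.10540931]
```

View pics/v10.png

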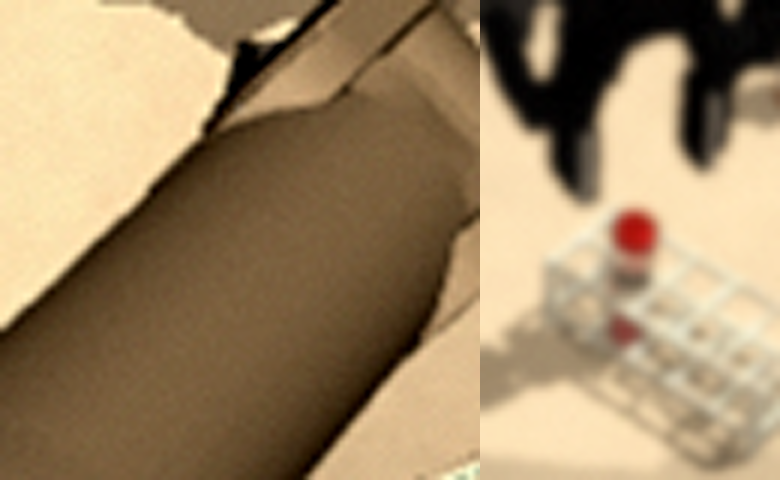

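v10: fingertips in the side view at px ≈(282.5,278),(303,272.5), with the cap at px ≈(290.7,283.8). The top view is blocked by the arm.

```bash
python3 - <<'E'
from h import *
p=r.get_obs()['tcp_pos']
for dz in(.017,.012,.006): print(dz,proj("side",p-[0,0,dz]),proj("side",p+[.028,0,-dz]),proj("side",p-[.028,0,dz]))
print(onz("side",(290.7,283.8),.064),onz("side",(290.9,282.8),.064)); 
for q in((.4525,-.2545,.064),(.451,-.2552,.064),(.4555,-.253,.064)): print(proj("side",q))
E
```

```text
0.017 [290.74876383 274.87628782] [301.92923504 272.00504858] [279.35406553 277.80254239]
0.012 [290.82273021 273.20521232] [302.03493645 270.34139836] [279.39505365 276.12406158]
0.006 [290.91206372 271.18695708] [302.16259043 268.33223315] [279.44456045 274.09673693]
[ 0.45508004 -0.25492659  0.064     ] [ 0.45684717 -0.25200132  0.064     ]
[289.59777487 283.95270581]
[289.11853379 284.3069171 ]
[290.53595408 283.21876477]
```

Emit:
arm_command:
  increments:
    - [[-0.003,-0.0025,-0.015],[0,0,0],50]
    - [[-0.003,-0.0025,-0.03],[0,0,0],50]
    - [[-0.003,-0.0025,-0.04],[0,0,0],50]
    - [[-0.003,-0.0025,-0.043],[0,0,0],50]
    - [[-0.003,-0.0025,-0.043],[0,0,0],50]
    - [[-0.003,-0.0025,-0.043],[0,0,0],0]
    - [[-0.003,-0.0025,-0.043],[0,0,0],0]
    - [[-0.003,-0.0025,-0.043],[0,0,0],0]
    - [[-0.003,-0.0025,-0.043],[0,0,0],0]
  newtons: 25

```text
clock: 19.9
tcp_pos: [0.4516, -0.2548, 0.0612]
orientation: [3.141, 0.047, 0.001]
contact_force: [0.6, -0.3, 0.1]
grip_width: 0.0155
```

Emit:
arm_command:
  increments:
    - [[0,0,0],[0,0,0],0]
    - [[0,0,0],[0,0,0],0]

```text
clock: 20.1
tcp_pos: [0.4516, -0.2549, 0.0611]
orientation: [3.141, 0.047, 0.001]
contact_force: [-0.1, -0.3, 1.8]
grip_width: 0.0154
```

```bash
python3 - <<'E'
from h import *
s=r.grab_frame('side');t=r.grab_frame('top')
cv2.imwrite("pics/v11.png",np.hstack([enh(s,255,240,75,80,6)]))
for n,im in(("top",t),("side",s)):
    h=cv2.cvtColor(im,cv2.COLOR_BGR2HSV);m=(((h[...,0]<8)|(h[...,0]>172))&(h[...,1]>130)&(h[...,2]>60)).astype(np.uint8)
    k,_,st,ce=cv2.connectedComponentsWithStats(m);print(n,[(st[i].tolist(),ce[i].round(1).tolist()) for i in range(1,k) if st[i,4]>4])
E
```

```text
top [([150, 155, 11, 10, 88], [155.1, 159.7])]
side [([368, 248, 5, 3, 6], [369.7, 248.7]), ([374, 248, 16, 15, 16], [381.5, 254.6]), ([338, 266, 22, 27, 103], [348.1, 281.2]), ([362, 266, 4, 7, 8], [363.2, 269.1]), ([335, 272, 1, 5, 5], [335.0, 274.0]), ([399, 273, 16, 16, 16], [406.5, 280.5]), ([366, 274, 11, 13, 15], [370.7, 280.1]), ([336, 278, 35, 45, 47], [352.4, 299.4]), ([288, 280, 7, 8, 43], [291.1, 283.6]), ([417, 291, 16, 20, 27], [426.8, 301.9]), ([384, 294, 13, 9, 13], [390.0, 298.7]), ([363, 303, 7, 14, 30], [365.5, 308.2]), ([371, 320, 9, 11, 32], [375.8, 325.5]), ([389, 322, 5, 2, 5], [391.0, 322.4]), ([377, 332, 6, 7, 7], [379.7, 335.0])]
```

View pics/v11.png

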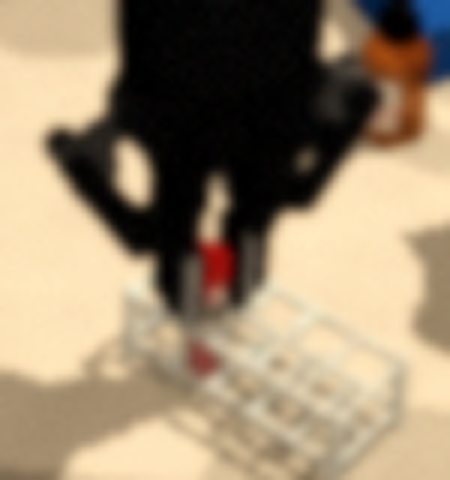

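v11: the red cap is between both fingers at crop (216,265), with the tube still in its cell. I'll lift.

Emit:
arm_command:
  increments:
    - [[0,0,0.015],[0,0,0],0]
    - [[0,0,0.04],[0,0,0],0]
    - [[0,0,0.08],[0,0,0],0]
    - [[0,0,0.12],[0,0,0],0]
    - [[0,0,0.16],[0,0,0],0]
    - [[0,0,0.2],[0,0,0],0]
    - [[0,0,0.22],[0,0,0],0]
    - [[0,0,0.22],[0,0,0],0]
    - [[0,0,0.22],[0,0,0],0]

```text
clock: 21.1
tcp_pos: [0.4509, -0.2545, 0.2811]
orientation: [-3.14, -0.047, -0.001]
contact_force: [-0.3, -0.2, -0.4]
grip_width: 0.0156
```

```bash
python3 - <<'E'
from h import *
s=r.grab_frame('side');o=r.get_obs();p=o['tcp_pos'];print(p,o['grip_width'])
cv2.imwrite("pics/lift.png",s)
for dz in(.003,-.026,-.06): print(dz,proj("side",p+[0,0,dz]))
q=proj("side",p+[0,0,-.03]).round().astype(int)
w=s[q[1]-20:q[1]+26:2,q[0]-14:q[0]+15].astype(int);print(q);print("R-G");print(w[...,2]-w[...,1]);print("gray");print(w.mean(2).astype(int))
E
```

```text
[ 0.45056709 -0.25427195  0.28029033] 0.016103301030718095
0.003 [292.16759991 202.62041058]
-0.026 [291.66528204 214.72592824]
-0.06 [291.09992767 228.35058273]
[292 216]
R-G
[[ 12   8   7   8   5   2   3   1   0   1   1   3   9  19  23  24  20  11
    4   2   4   5   6   7   5   9  17  21  21]
 [ 22  19  21  17  12   6   2   0   1   3   3   6  13  29  48  59  59  56
   41  19   6   5   6   7   5  12  19  21  22]
 [ 22  22  20  19  10   4   3   1   1   3   5   8  13  32  75 106 113 108
   89  57  20   8   7   8   6  11  19  21  23]
 [ 21  22  22  18  14   5   2   0   2   2   5   8  13  35  77 103 110 105
   95  66  27   8   7   8   7  11  19  21  22]
 [ 22  22  22  20  13   5   0   1   2   4   7   7  14  37  73  97 100  92
   75  49  16   8   7   8   8  15  20  22  21]
 [ 21  21  21  19  13   6   2   0   2   4   6   8  13  27  49  58  58  48
   35  19   8   6  10   8  11  18  20  21  22]
 [ 23  22  21  22  18  13   8   3   2   3   6   7  10  16  22  23  24  21
   16   8   4   8  11  15  18  22  22  22  22]
 [ 21  21  22  22  21  20  16  11   7   5   6   8   9  12  14  16  15  14
   
[... 3948 characters left out ...]
137 154 160 161 161 160 159 157 157 163 170 179
  183 184 172 151 128 117 113 111 105  91  69]
 [103 111 113 122 133 145 154 159 158 161 161 161 160 160 159 162 162 168
  178 184 186 177 162 142 127 118 114 109 100]
 [152 155 157 156 158 159 160 160 161 160 163 163 163 163 165 169 173 174
  178 184 187 189 186 178 162 140 124 117 114]
 [157 158 157 159 160 160 161 163 166 172 177 180 181 184 182 185 186 188
  187 188 190 190 190 189 184 169 146 128 118]
 [158 158 157 157 158 159 158 160 164 171 180 183 186 188 187 187 187 188
  188 189 189 190 191 192 190 189 180 163 144]
 [160 159 158 158 159 158 159 158 159 160 167 176 182 185 185 186 187 187
  188 188 188 190 189 189 188 190 191 188 178]]
```

```bash
python3 -c "
from h import *
print(r.get_obs()['joints'].round(2))"
```

```text
[-0.36  0.24  0.9   1.93 -0.22  1.07  0.66]
```

Emit:
arm_command:
  increments:
    - [[0,0,0],[0,0,0.785],0]
    - [[0,0,0],[0,0,0.785],0]
    - [[0,0,0],[0,0,0.785],0]
    - [[0,0,0],[0,0,0.785],0]
    - [[0,0,0],[0,0,0.785],0]
    - [[0,0,0],[0,0,1.571],0]
    - [[0,0,0],[0,0,1.571],0]
    - [[0,0,0],[0,0,1.571],0]
    - [[0,0,0],[0,0,1.571],0]
    - [[0,0,0],[0,0,1.571],0]

```text
clock: 22.15
tcp_pos: [0.4502, -0.2544, 0.2792]
orientation: [-2.258, -2.18, 0.003]
contact_force: [0.1, 0.2, -0.2]
grip_width: 0.0156
```

Emit:
arm_command:
  increments:
    - [[0,0,0],[0,0,0.15],0]
    - [[0,0,0],[0,0,0.15],0]
    - [[0,0,0],[0,0,0.15],0]

```text
clock: 22.45
tcp_pos: [0.4506, -0.2546, 0.2799]
orientation: [-2.101, -2.333, 0.002]
contact_force: [-0.0, 0.5, 0.0]
grip_width: 0.0159
```

```bash
cat > body.py <<'E'
from h import *
# body column from |image - local background| edges, relative to projected TCP axis
def body(s,p,zs=(-.035,-.04,-.045,-.05,-.055)):
    g=s.astype(float).mean(2);o=[]
    for dz in zs:
        u,v=proj("side",p+[0,0,dz]);c=np.arange(-9,9.01,.1)
        l=map_coordinates(g,[np.full(c.shape,v),u+c],order=1);m=l[(abs(c)<1)].min();
        L=c[(c<0)&(l>(m+l[c<-4].max())/2)].max();R=c[(c>0)&(l>(m+l[(c>2)&(c<6)].max())/2)].min();o.append((round(L,1),round(R,1),round((L+R)/2,2)))
    return o
E
python3 - <<'E'
from body import *
p0=np.array([0.45056709,-0.25427195,0.28029033])
print(body(cv2.imread("pics/lift.png"),p0))
s=r.grab_frame('side');cv2.imwrite("pics/rot.png",s);o=r.get_obs();p=o['tcp_pos'];print(p,o['orientation'],o['joints'].round(2));print(body(s,p))
E
```

```text
[(np.float64(-3.1), np.float64(3.2), np.float64(0.05)), (np.float64(-3.1), np.float64(3.1), np.float64(-0.0)), (np.float64(-3.0), np.float64(3.1), np.float64(0.05)), (np.float64(-3.0), np.float64(2.5), np.float64(-0.25)), (np.float64(-2.6), np.float64(2.2), np.float64(-0.2))]
[ 0.45075861 -0.25469635  0.28010015] [-2.10061002e+00 -2.33397284e+00  1.43639365e-03] [-0.12  0.2   0.6   1.92 -0.13  1.06  2.21]
[(np.float64(-4.2), np.float64(2.1), np.float64(-1.05)), (np.float64(-4.2), np.float64(2.1), np.float64(-1.05)), (np.float64(-4.3), np.float64(1.9), np.float64(-1.2)), (np.float64(-4.4), np.float64(1.4), np.float64(-1.5)), (np.float64(-4.4), np.float64(1.4), np.float64(-1.5))]
```

Emit:
arm_command:
  increments:
    - [[0,0,0],[0,0,-1.5],0]
    - [[0,0,0],[0,0,-1.5],0]
    - [[0,0,0],[0,0,-1.5],0]
    - [[0,0,0],[0,0,-1.5],0]
    - [[0,0,0],[0,0,-1.5],0]
    - [[0,0,0],[0,0,-1.5],0]
    - [[0,0,0],[0,0,-1.5],0]
    - [[0,0,0],[0,0,-1.5],0]
    - [[0,0,0],[0,0,-1.5],0]
    - [[0,0,0],[0,0,-1.5],0]

```text
clock: 23.5
tcp_pos: [0.4511, -0.2546, 0.2806]
orientation: [-3.13, -0.268, 0.001]
contact_force: [-0.2, 0.4, -0.6]
grip_width: 0.0155
```

Emit:
arm_command:
  increments:
    - [[0,0,0],[0,0,-1.571],0]
    - [[0,0,0],[0,0,-1.571],0]
    - [[0,0,0],[0,0,-1.571],0]
    - [[0,0,0],[0,0,-1.571],0]
    - [[0,0,0],[0,0,-1.571],0]
    - [[0,0,0],[0,0,-1.571],0]
    - [[0,0,0],[0,0,-1.571],0]
    - [[0,0,0],[0,0,-1.571],0]
    - [[0,0,0],[0,0,-1.571],0]
    - [[0,0,0],[0,0,-1.571],0]

```text
clock: 24.5
tcp_pos: [0.4512, -0.2545, 0.2808]
orientation: [2.473, -1.937, -0.0]
contact_force: [-0.4, -0.1, -1.0]
grip_width: 0.0159
```

Emit:
arm_command:
  increments:
    - [[0,0,0],[0,0,-0.1],0]
    - [[0,0,0],[0,0,-0.1],0]

```text
clock: 24.7
tcp_pos: [0.4513, -0.2544, 0.2806]
orientation: [2.379, -2.05, -0.0]
contact_force: [-0.2, -0.6, 0.2]
grip_width: 0.0155
```

```bash
python3 - <<'E'
from body import *
s=r.grab_frame('side');cv2.imwrite("pics/rot2.png",s);o=r.get_obs();p=o['tcp_pos'];print(p,o['orientation'],o['joints'].round(2));print(body(s,p))
E
```

```text
[ 0.45124554 -0.25452546  0.28065326] [ 2.38219561e+00 -2.04640913e+00 -4.06953052e-04] [-0.58  0.39  1.25  1.94 -0.41  1.11 -0.58]
[(np.float64(-2.3), np.float64(3.9), np.float64(0.8)), (np.float64(-2.0), np.float64(3.8), np.float64(0.9)), (np.float64(-1.9), np.float64(3.9), np.float64(1.0)), (np.float64(-1.6), np.float64(4.3), np.float64(1.35)), (np.float64(-1.6), np.float64(3.9), np.float64(1.15))]
```

```bash
python3 - <<'E'
from h import *
for q in((.4664,.0565,.157),(.468,.059,.157)): print(proj("side",q),proj("top",q))
s=cv2.imread("pics/d9s.png").mean(2).astype(int);u,v=proj("side",(.467,.058,.157)).astype(int)
print(u,v);print(s[v-8:v+9,u-12:u+13]);s0=cv2.imread("pics/d5s.png").mean(2).astype(int);print((s-s0)[v-6:v+7,u-12:u+13])
T=cv2.imread("pics/d9t.png").mean(2);u,v=proj("top",(.467,.057,.157)).astype(int);w=T[v-7:v+8,u-7:u+8];print(u,v,"\n",w.astype(int))
E
```

```text
[251.27839266 186.12256611] [232.90794151 217.67069407]
[251.5345996  185.62052628] [231.83738478 217.01391473]
251 185
[[ 20  19  19  19  17  14  15  15  15  15  14  15  17  20  24  23  23  28
   33  34  30  23  19  16  20]
 [ 19  18  16  16  16  14  14  17  20  22  24  25  32  48  59  63  60  62
   63  61  47  29  19  19  16]
 [ 17  16  18  19  23  24  25  34  49  59  61  59  70  94 114 118 109 101
   97  87  61  35  22  17  17]
 [ 26  29  36  47  58  60  61  69  94 111 114 108 108 125 144 147 136 125
  117 101  72  40  20  17  20]
 [ 62  65  76  92 110 112 105 108 126 145 150 144 139 142 146 145 141 137
  130 117  85  50  26  18  18]
 [112 109 111 123 139 142 133 131 141 156 165 170 170 168 165 163 165 163
  156 139 111  71  35  18  18]
 [139 131 126 128 135 139 142 150 165 177 183 190 191 189 187 187 189 190
  184 172 145 101  53  24  18]
 [132 127 124 127 136 147 161 176 188 193 191 186 182 177 173 175 185 194
  199 194 175 131  75  33  17]
 [121 122 126 137 153 171 186 195 198 193 180 163 151 145 143 146 159 184
  200 203 189 153  96  44  21]
 [123 125 137 156 176 190 197 198 1
[... 2752 characters left out ...]
7 164]
 [163 164 164 164 128  91  92  94  93  85  71  67 135 166 164]
 [163 163 164 159 116  50  43  40  41  42  35  26 132 165 163]
 [156 163 163 162 118  44  26  25  18  26  23  13 130 165 162]
 [149 162 163 163 121  48  30  27  25  26  25  17 127 164 164]
 [150 162 164 166 123  52  36  32  29  29  26  20 113 156 163]
 [154 162 160 166 124  50  37  29  30  26  26  20  93 147 162]
 [150 161 159 165 122  47  34  24  28  25  25  17  84 142 161]
 [135 161 159 164 124  70  71  66  67  65  82  93 107 144 162]
 [140 159 159 160 144 131 135 134 136 136 144 151 147 153 160]
 [142 159 158 158 151 147 149 150 145 145 146 147 138 147 156]
 [130 153 156 155 138 130 135 137 130 128 131 131 117 135 155]]
```

Emit:
arm_command:
  increments:
    - [[0,0.03,0],[0,0,1.449],0]
    - [[0,0.06,0],[0,0,1.449],0]
    - [[0,0.09,0],[0,0,1.449],0]
    - [[0.002,0.12,0],[0,0,1.449],0]
    - [[0.004,0.15,0],[0,0,1.449],0]
    - [[0.006,0.18,0],[0,0,1.449],0]
    - [[0.008,0.21,0],[0,0,1.449],0]
    - [[0.01,0.24,0],[0,0,1.449],0]
    - [[0.012,0.27,0],[0,0,1.449],0]
    - [[0.014,0.29,0],[0,0,1.449],0]

```text
clock: 25.75
tcp_pos: [0.4652, 0.0375, 0.2811]
orientation: [-3.14, -0.06, -0.001]
contact_force: [0.7, -0.3, 0.2]
grip_width: 0.0156
```

Emit:
arm_command:
  increments:
    - [[0,0.01,0],[0,0,0],0]
    - [[0,0.02,0],[0,0,0],0]
    - [[0,0.02,0],[0,0,0],0]
    - [[0,0.02,0],[0,0,0],0]

```text
clock: 26.15
tcp_pos: [0.4652, 0.0544, 0.2809]
orientation: [3.141, 0.042, -0.0]
contact_force: [1.0, 0.1, 0.1]
grip_width: 0.0155
```

Emit:
arm_command:
  increments:
    - [[0.001,0,-0.015],[0,0,0],0]
    - [[0.0015,0,-0.03],[0,0,0],0]
    - [[0.0015,0,-0.045],[0,0,0],0]
    - [[0.0015,0,-0.05],[0,0,0],0]
    - [[0.0015,0,-0.05],[0,0,0],0]
    - [[0.0015,0,-0.05],[0,0,0],0]

```text
clock: 26.75
tcp_pos: [0.4672, 0.0548, 0.2315]
orientation: [-3.141, -0.044, -0.001]
contact_force: [0.7, 0.7, -0.2]
grip_width: 0.0154
```

```bash
python3 - <<'E'
from body import *
t=r.grab_frame('top');s=r.grab_frame('side');o=r.get_obs();p=o['tcp_pos'];print(p,o['orientation'])
print(body(s,p,(-.03,-.035,-.04,-.045)))
for dz in(0,-.03,-.062): print(proj("side",p+[0,0,dz]))
print("hole",onz("side",(252.9,185.9),.157))
cv2.imwrite("pics/v12.png",np.hstack([enh(s,222,145,55,60,8),enh(t,205,190,50,60,7)[:480] if 0 else cv2.resize(enh(t,205,190,50,60,8),(340,480))]))
g=s.mean(2).astype(int);print(g[158:192:2,240:266])
d=s.astype(int);print((d[...,2]-d[...,1])[158:192:2,240:266])
E
```

```text
[0.46728731 0.05511322 0.23160029] [-3.14068954e+00 -4.48613886e-02 -1.88840451e-03]
[(np.float64(-0.0), np.float64(0.1), np.float64(0.05)), (np.float64(-0.0), np.float64(0.1), np.float64(0.05)), (np.float64(-0.0), np.float64(0.1), np.float64(0.05)), (np.float64(-0.0), np.float64(0.1), np.float64(0.05))]
[251.23224693 161.97456338]
[251.44069557 171.96759649]
[251.65642611 182.30972389]
hole [0.4710588  0.05615357 0.157     ]
[[152 163 160 123  67  27  29  47  64  67  64  64  67  60  45  40  59  72
   62  56  73  91  94  86  78  71]
 [141 152 150 115  61  27  30  53  72  73  68  66  62  59  49  45  60  71
   62  54  70  89  96  95  93  90]
 [128 140 136 106  59  28  32  53  71  72  65  62  61  56  45  43  59  73
   63  50  64  82  90  94  95  98]
 [124 133 130 105  65  36  33  52  70  71  61  59  62  59  47  42  58  73
   63  52  57  71  82  90  94  96]
 [130 139 145 137 113  79  53  55  71  77  73  78  80  71  57  50  65  85
   91  82  72  67  72  80  87  91]
 [129 140 147 147 142 128 109  89  83  80  79  83  82  79  84 101 118 133
  140 135 112  85  72  71  80  89]
 [102 119 129 12
[... 2337 characters left out ...]
16  10   6
    5   7  12  14  12  12  15  16]
 [  5   3   3   4   7   9   9   6   7  16  32  46  48  41  29  23  21  18
   17  16  19  21  22  20  21  20]
 [ 17  14  13  13  16  19  19  16  16  18  20  22  22  21  17  18  18  20
   21  22  20  21  21  21  20  21]
 [ 21  21  19  18  19  19  18  17  16  15  15  14  14  13  13  14  15  17
   19  20  20  21  20  20  21  21]
 [ 20  20  19  19  18  18  17  15  16  15  14  14  15  15  14  14  15  17
   18  19  18  19  20  20  20  21]
 [ 18  17  17  17  18  17  17  18  18  17  17  17  17  16  17  16  17  16
   17  18  17  18  19  19  20  19]
 [ 17  17  18  17  17  17  19  19  20  18  19  16  14  15  14  15  14  14
   15  14  15  15  17  17  17  18]]
```

View pics/v12.png

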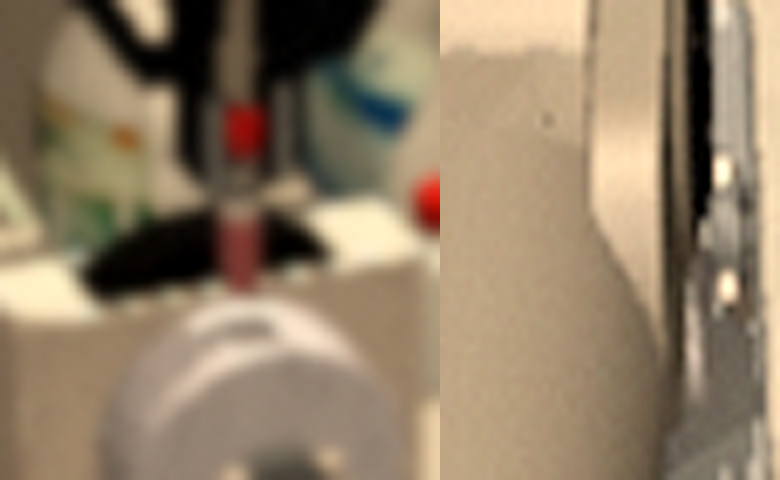

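v12: the tube hangs vertically above the socket in the side view (tube column ≈251.6, hole ≈252.2). The arm hides the socket in the top view. I'll descend carefully.

Emit:
arm_command:
  increments:
    - [[0.001,0,-0.004],[0,0,0],0]
    - [[0.001,0,-0.008],[0,0,0],0]
    - [[0.001,0,-0.01],[0,0,0],0]
    - [[0.001,0,-0.012],[0,0,0],0]
    - [[0.001,0,-0.0135],[0,0,0],0]
    - [[0.001,0,-0.0135],[0,0,0],0]

```text
clock: 27.45
tcp_pos: [0.4677, 0.0552, 0.2172]
orientation: [3.141, 0.045, -0.001]
contact_force: [-0.4, -0.1, -0.2]
grip_width: 0.0155
```

Emit:
arm_command:
  increments:
    - [[0,0,-0.001],[0,0,0],0]
    - [[0,0,-0.002],[0,0,0],0]
    - [[0,0,-0.003],[0,0,0],0]
    - [[0,0,-0.003],[0,0,0],0]

```text
clock: 27.85
tcp_pos: [0.4677, 0.0553, 0.2143]
orientation: [3.141, 0.046, -0.0]
contact_force: [-0.7, -0.8, 0.1]
grip_width: 0.0156
```

Emit:
arm_command:
  increments:
    - [[0,0,-0.002],[0,0,0],0]
    - [[0,0,-0.004],[0,0,0],0]
    - [[0,0,-0.006],[0,0,0],0]
    - [[0,0,-0.008],[0,0,0],0]
    - [[0,0,-0.01],[0,0,0],0]
    - [[0,0,-0.01],[0,0,0],0]

```text
clock: 28.45
tcp_pos: [0.4676, 0.0552, 0.2041]
orientation: [3.141, 0.045, -0.001]
contact_force: [-0.2, -1.0, -1.0]
grip_width: 0.0161
```

Entering freely. Continue to just above home (TCP ≈ 0.182–0.183).

Emit:
arm_command:
  increments:
    - [[0,0,-0.003],[0,0,0],0]
    - [[0,0,-0.006],[0,0,0],0]
    - [[0,0,-0.009],[0,0,0],0]
    - [[0,0,-0.012],[0,0,0],0]
    - [[0,0,-0.015],[0,0,0],0]
    - [[0,0,-0.018],[0,0,0],0]
    - [[0,0,-0.019],[0,0,0],0]
    - [[0,0,-0.019],[0,0,0],0]

```text
clock: 29.25
tcp_pos: [0.4677, 0.0552, 0.1852]
orientation: [3.141, 0.045, -0.0]
contact_force: [0.2, 0.3, 0.2]
grip_width: 0.0158
```

Emit:
arm_command:
  increments:
    - [[0,0,-0.001],[0,0,0],0]
    - [[0,0,-0.002],[0,0,0],0]
    - [[0,0,-0.003],[0,0,0],0]
    - [[0,0,-0.0035],[0,0,0],0]
    - [[0,0,-0.0035],[0,0,0],0]

```text
clock: 29.75
tcp_pos: [0.4679, 0.0552, 0.182]
orientation: [-3.141, -0.045, -0.0]
contact_force: [-0.3, -0.2, 1.4]
grip_width: 0.0156
```

Emit:
arm_command:
  increments:
    - [[0,0,-0.0005],[0,0,0],0]
    - [[0,0,-0.001],[0,0,0],0]
    - [[0,0,-0.001],[0,0,0],0]

```text
clock: 30.05
tcp_pos: [0.468, 0.0552, 0.1811]
orientation: [-3.141, -0.045, -0.001]
contact_force: [-0.8, 0.7, 5.0]
grip_width: 0.0159
```

Emit:
arm_command:
  increments:
    - [[0,0,0.0005],[0,0,0],0]
    - [[0,0,0.0005],[0,0,0],35]
    - [[0,0,0.0005],[0,0,0],35]
    - [[0,0,0.0005],[0,0,0],35]
    - [[0,0,0.0005],[0,0,0],35]
    - [[0,0,0.01],[0,0,0],35]
    - [[0,0,0.03],[0,0,0],35]
    - [[0,0,0.07],[0,0,0],35]
    - [[0,0,0.11],[0,0,0],35]
    - [[0,0,0.13],[0,0,0],35]

```text
clock: 31.05
tcp_pos: [0.4691, 0.0547, 0.3143]
orientation: [-3.139, -0.044, -0.006]
contact_force: [0.4, 0.3, -0.2]
grip_width: 0.0304
```

Emit:
arm_command:
  increments:
    - [[0,-0.04,0.01],[0,0,0],35]
    - [[0,-0.08,0.01],[0,0,0],35]
    - [[0,-0.12,0.01],[0,0,0],35]
    - [[0,-0.16,0.01],[0,0,0],35]
    - [[0,-0.2,0.01],[0,0,0],35]
    - [[0,-0.24,0.01],[0,0,0],35]
    - [[0,-0.28,0.01],[0,0,0],35]
    - [[0,-0.28,0.01],[0,0,0],35]

```text
clock: 31.85
tcp_pos: [0.4655, -0.2319, 0.322]
orientation: [3.138, 0.028, 0.001]
contact_force: [-0.4, -1.0, -0.2]
grip_width: 0.0299
```

```bash
python3 - <<'E'
from h import *
t=r.grab_frame('top');s=r.grab_frame('side');cv2.imwrite("pics/endt.png",t);cv2.imwrite("pics/ends.png",s)
print(r.get_obs()['tcp_pos'])
for n,im in(("top",t),("side",s)):
    d=im[...,2].astype(int)-im[...,1];u,v=proj(n,(.468,.0575,.185)).astype(int);w=d[v-8:v+9,u-8:u+9]
    m=(w>50);y,x=np.nonzero(m);print(n,m.sum(),"red c",u-8+x.mean(),v-8+y.mean(),"rows",v-8+y.min(),v-8+y.max(),"cols",u-8+x.min(),u-8+x.max());print(w)
    for z in(.179,.185,.191): print(z,proj(n,(.468,.0575,z)).round(1))
# silhouettes of drum strip angles: hole edges around tube
u=unroll(t,"top");print([(a,int(m)) for a,m in zip(range(-24,25,2),u[56:105:2,15:26].mean(1))])
for n,a in(("top",t),("side",s)):
    d=cv2.absdiff(a,cv2.imread(f"pics/{n}0.png")).max(2);m=(d>45).astype(np.uint8);k,_,st,_=cv2.connectedComponentsWithStats(m);print(n,[st[i].tolist() for i in range(1,k) if st[i,4]>12])
E
```

```text
[ 0.46710932 -0.22619156  0.32129055]
top 41 red c 233.4878048780488 217.5121951219512 rows 214 221 cols 230 237
[[ 7 11 13  5 -1  4  6  5  5  5  3  2  1  4  0 -4 -3]
 [ 6 11  7 -1 -4  2  0 -4 -1  0 -1 -3 -4 -2 -5 -5 -5]
 [ 6 13  2 -6 -6  1  0 -5 -5 -4 -5 -5 -4 -4 -5 -4 -4]
 [ 8 12  3 -5 -5  2 -1 -4 -5 -5 -4 -4 -5 -4 -4 -4 -6]
 [ 8 11  2 -6 -5  1 -1 -5 -4 -2 -1 -2 -4 -4 -3 -4 -5]
 [ 8  7  0 -6 -5 -3 -4 -4 -6 -3 -2 -3 -3 -5 -4 -5 -6]
 [ 8  1 -3 -4 -5 -6 -4 -3 -5 -5 -2 -1 -4 -4 -3 -4 -4]
 [ 6  0 -3 -4 -4 -4 -2  0  5 31 47 51 43 20 -3 -5 -6]
 [ 7  1 -3 -4 -6 -2 -1 14 54 88 97 97 91 78 12 -3 -5]
 [ 5  2 -2 -4 -5 -3 -2 42 84 94 92 93 94 96 39  3 -2]
 [ 4  2 -3 -5 -5 -3 -3 60 93 92 92 92 92 96 56  8 -3]
 [ 4  4 -1 -5 -5 -4 -4 59 91 91 91 90 92 95 49  7  1]
 [ 8  6  0 -4 -5 -5 -5 41 80 92 92 92 93 88 37  3 -2]
 [ 6  5  0 -5 -5 -5 -3 10 45 78 90 91 82 61 17 -3 -6]
 [ 5  8 -2 -5 -4 -4 -3  1 -1 27 55 56 33 10  6 -1 -5]
 [ 9 12  1 -6 -4 -5 -2 -2 -2  6  9 10  9  8 10  0 -5]
 [12 12  2 -5 -4 -5 -1  0  5  9  9  9 10 11 12  1 -3]]
0.179 [231.6 216.2]
0.185 [231.4 215.9]
0.191 [231.1 215.7]
side 46 
[... 2004 characters left out ...]
[230, 0, 18, 9, 70], [276, 0, 43, 36, 1292], [36, 43, 27, 6, 83], [22, 44, 5, 4, 14], [24, 49, 5, 6, 21], [35, 50, 36, 9, 173], [86, 53, 5, 5, 20], [279, 55, 2, 12, 18], [79, 61, 10, 91, 576], [54, 79, 12, 51, 347], [19, 89, 16, 69, 631], [278, 88, 43, 13, 343], [263, 100, 67, 89, 3090], [23, 149, 59, 63, 1650], [44, 152, 8, 10, 45], [8, 154, 14, 31, 209], [83, 156, 9, 21, 106], [95, 173, 4, 16, 19], [248, 173, 9, 8, 49], [246, 182, 10, 8, 41], [12, 201, 11, 18, 47], [99, 212, 4, 8, 21], [24, 226, 11, 10, 59], [25, 265, 10, 6, 42], [40, 269, 5, 4, 16], [286, 280, 9, 16, 100], [44, 298, 61, 14, 462], [285, 298, 7, 5, 26], [15, 305, 139, 27, 1701], [273, 304, 10, 5, 32], [213, 312, 10, 5, 31]]
```

```bash
python3 -c "
from h import *
sock(r.grab_frame('top'));print(r.get_obs()['contact_force'],r.get_obs()['clock']);r.hand_in()" | cut -c1-400
```

```text
dark -27 11
[(-37, 110, 123), (-36, 110, 124), (-35, 110, 126), (-34, 111, 128), (-33, 110, 130), (-32, 110, 131), (-31, 110, 133), (-30, 110, 134), (-29, 110, 136), (-28, 110, 137), (-27, 111, 139), (-26, 112, 140), (-25, 113, 142), (-24, 114, 143), (-23, 115, 144), (-22, 116, 145), (-21, 116, 146), (-20, 117, 148), (-19, 116, 149), (-18, 116, 150), (-17, 115, 152), (-16, 116, 153), (-15, 118, 155), (-14, 11
y cols (mm) [(-20, 113), (-19, 133), (-18, 145), (-17, 153), (-16, 158), (-15, 159), (-14, 159), (-13, 151), (-12, 142), (-11, 125), (-10, 105), (-9, 88), (-8, 83), (-6, 78), (-6, 82), (-5, 87), (-4, 89), (-2, 88), (-1, 87), (-1, 86), (0, 85), (1, 83), (1, 80), (2, 78), (4, 77), (5, 77), (6, 76), (6, 75), (8, 94), (9, 115), (9, 133), (11, 148), (12, 161), (13, 159), (14, 158), (15, 158), (16, 158)
[ 0.51150785  0.94297465 -0.94863306] 32.0
the job is handed in; nothing more can be done
```

The tube is in the mixer socket, cap up and let go, and the job was handed in at 32.0 s with the arm clear of everything. I rolled the wheel until the socket pointed up, using light one-way strokes. The highest force I read between moves was 7.6 N.

**Socket angle:** before the tube went in, the hole's edges were at about −9.6° and +9.5°. That puts it upright to about 1°, given how well I could locate the axle. After release the edges were at about −10.5° and +10.7°, partly hidden by the cap. The very last automatic reading (−27° to 11°) is not usable, because something dark on the −x side of the cap, probably its shadow, was counted as hole.

**Tube seating:** the tube went in without resistance and met the floor at 5 N. Its underside was then about 0.120 m up, against 0.121 m expected, so it is fully home.

**Disagreements:**
- **Lean:** the top camera shows the cap about 2.5 mm (x) and 3.4 mm (y) off the socket's centre line. That lean fits within the socket's clearance, and the tube was already slightly tilted in the grip. The side view only partly agreed, and I did not correct it.
- **Cameras:** the two cameras differed by 2 to 5 mm on positions.
- **Grip width:** it read 15.5 mm on the 18 mm cap, and I did not find out why.
- **Bystanders:** I did not touch any as far as I know. My before-and-after picture comparison was too cluttered by the arm and its shadow to confirm that each one stayed put.

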